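# Lock the open cover screw of the wheel's control box with its fork key

## Task

One of the four captive screws on the blue cover of the pottery wheel's control box is still open: its brass bar stands aslant, while the other three lie along the box's long sides. Set the orange-handled fork key down over that bar and, with the key, turn the screw clockwise (seen from above) fully home, in line with the other three. Then stand the key upright on the table again and let go.

Things in the scene. Friction and masses are not known exactly. Their poses are not given: they have to be found in the camera images.
- key_grip (a point): Centre of the fork key's orange handle (22 mm thick along x, 44 wide along y, 40 tall; grasp the 22 mm), 74 mm above its foot. The key, 94 mm tall, 0.18 kg, stands loose on the table, z up. Below: 16 mm shaft, 45 mm round collar, then two steel prongs 20 mm tall, 30 long, 7 thick; the 20 mm gap between them runs along y. A half turn of the key makes no difference.
- open_screw_head (a point): Centre of the top of the open screw's brass bar, on the screw's upright axis; y along the bar, x across, z up; turns with it. Bar 8 mm thick, 36 long, 16 tall, on the flat cover. Key set down over it: prongs astride the bar, tips on the cover, handle centre 58 mm above this point; play 6 mm to either side and 20 degrees either way before the prongs meet the bar.
- open_screw (a joint): Turn of the open screw, rad: 0 fully open (bar 60 degrees aslant), grows clockwise seen from above, 1.047 at the hard stop (shut, bar in line with the white marks on the cover). Starts between 0 and 0.25, stays where left, takes about 0.06 N m to turn.
- control_box: Grey control box with blue cover, fixed, 132 x 182 x 40 mm; origin at the centre of its underside on the table, y along its long side. Four like screws at x = +-38, y = +-62 mm on the cover; three are shut, bars along y, and do not turn. Which corner has the open one varies.
Not all that is in view belongs to the job. Leave any red or turquoise look-alike of the part that bears key_grip alone.

How it is judged (in metres and radians):
On the way, in this order (a step that is already met when the one before it is completed fails the run):
1. the key sits over the bar of the open screw (axes within 15 mm, prongs at least 8 mm down past the bar's top) before the screw has been turned (horizontal distance between key_grip and open_screw_head below 0.015 m and z of key_grip in the frame of open_screw_head below 0.066 m and value of joint open_screw below 0.6 rad), for 0.1 s.
2. the screw is turned to within 10 degrees of its stop while the key is over it (value of joint open_screw above 0.87 rad and horizontal distance between key_grip and open_screw_head below 0.02 m and z of key_grip in the frame of open_screw_head below 0.071 m), for 0.1 s.
At the end, for the whole second after the job is handed in: The screw that was open is within 10 degrees of its shut stop, and the key stands upright (within 10 degrees) on the table, its handle's centre 74 mm (+-6 mm) up (value of joint open_screw above 0.87 rad and height (world z) of key_grip between 0.068 and 0.08 m and angle between key_grip's own z axis and vertical below 0.17 rad); the robot touches nothing.
It also fails if it takes over 58 s, if anything falls off the work surface, if the arm or the gripper's body presses on something with over 40 N, if the wrist force passes 120 N, or if a joint passes its speed limit or range.

## Robot

A 6-joint arm with a two-finger parallel gripper is mounted at the origin on a cart in front of the work surface, level with it; the furniture and walls round the work are solid. World frame = base frame: x ahead of the robot, y to its left, z up, the work surface at z = 0. Lengths are in m, angles in degrees, forces in N, time in s.
With the tool pointing down it reaches from about 0.425 to 0.95 m from the base axis. Payload 3.5 kg.
Tool frame: the origin (TCP) lies at the very end of the fingers, on their centre line; the grasp point (between the pads) lies 19 mm behind it; z points along the fingers, y is the line along which they close (so a half turn about z gives the same grasp; the last joint's range is limited). The gripper opens to 85 mm and grips with 20 to 120 N. Pads are 22 mm wide; open, the fingers measure 114 mm over their backs; the gripper's body (76 mm by 85 mm) begins 54 mm behind the grasp point. The pads swing forward as they close: fully open they stand 13 mm farther back than shut.
Start: joints at [59.53, 16.404, 90.338, -0, 73.258, -8.594], TCP at [0.251, 0.626, 0.231] pointing down, gripper open.
Joint ranges: [-158.93, 158.93], [-51.34, 127.21], [12.03, 142.37], [-87.48, 267.48], [13.55, 161.25], [-162.69, 162.69]. Speed limits (degrees/s): [159.86, 159.86, 180, 180, 180, 180].

## Interface

Orientations are given as [roll, pitch, yaw] about the fixed x, y, z axes, in that order (R = Rz(yaw) Ry(pitch) Rx(roll)).
In Python, from cell import bot gives the robot as it stands. The module is installed in compiled form; this text tells all that it offers.
- The arm moves only by the tool arm_command, never from a script. Its argument "steps" is a list of rows, each a list of 3 entries, a list of its own where there are three numbers: the shift along the world's x, y, z in mm, then the turn, a rotation vector about the world's x, y, z in rad, then the finger opening in mm, from 0 to 85.4. A call has exactly 5 rows; each row shifts and turns the commanded pose from where the row before left it; what a row does not reach is not made up. A row lasts 1/10 s, in which the tool goes at most 50 mm and 8.59 degrees, less where a joint would pass 70% of its speed; a pose out of reach is approached as far as the arm can. A call is refused whole if a number of a shift passes 50 or a number of a turn 0.15, either way. A call with a gripper value outside its range is refused whole. The fingers move at their own pace and stop on an object; the grip force is fixed at half the most. Time passes only in rows, so rows that do not move let the fingers close, or fill a call up. It gives the time, the measured TCP pose, the force, the opening and the grip force at its end, in the units of the state.
- bot.get_state(): the state, without advancing time (a new reading comes with each control period).
- bot.camera(name): name is "side" or "top" or "wrist"; returns the picture (480x640x3 uint8, red, green, blue); there is no depth.
- bot.camera_info(name): a dict with "fx", "fy", "cx", "cy" (pixels), "k1" (the pictures are not rectified: a ray, as slopes to the right and down, at radius r is drawn at 1 + k1 r^2 times it, then the intrinsics apply), "world_to_cam" (4x4, takes a point from world to camera coordinates). Camera axes: x right, y down, z forward; pixel columns grow to the right and rows downward; lengths in m; the calibration is good to about 2 mm. A picture is of the moment at which its call begins: read the wrist's pose just before it. camera_info takes no time and is no camera call; for the wrist camera it gives the pose at the moment of the call.
- bot.close_job(): hands the job in; it is judged then, once.
The state is a dict: "time": time; "joint_positions": joint angles; "joint_velocities": joint speeds; "joint_efforts": joint torques, N m; "eef_pos": TCP position; "orientation": TCP orientation; "force": force on the tool from outside, world axes, zero at the start; "ft_torque": the same for the moment, N m; "width": finger opening in m; "finger_force": force on a finger pad.
Only numpy, scipy, OpenCV 4.12 (cv2) and the standard library are available. Lean on these libraries where they do the work, as an engineer would, in place of code of your own. Each camera call takes 0.05 s, during which the arm holds its last target. There are 200 camera calls.

## Working session

There is one attempt and no reset: what is moved stays moved. The work goes in short steps, Python scripts to look and compute and a tool call to move; the robot and the scene stay as the last step left them, time stands still between calls to the robot, and variables do not carry over. Pictures are saved under pics/ and viewed, at most 11 in all, crops included, and the job is handed in when it is done.

Besides the shell and the picture viewer there is one more tool, called after "Request:" in YAML: its name, and indented under it one key for each argument. arm_command: Moves the arm, as the interface text tells. Its arguments: {"type":"object","properties":{"steps":{"type":"array","items":{"type":"array"}}},"required":["steps"]}

```bash
mkdir -p pics
python3 - <<'E'
from cell import bot
import cv2
s=bot.get_state(); print(s)
for n in("top","side"):
    cv2.imwrite(f"pics/{n}0.png",bot.camera(n)[:,:,::-1]); 
    i=bot.camera_info(n); print(n,i)
E
```

```text
{'time': 0.0, 'joint_positions': array([ 5.95295706e+01,  1.64548619e+01,  9.04244907e+01, -1.39764589e-03,
        7.32598464e+01, -8.59357837e+00]), 'joint_velocities': array([-0.04056443, -0.0069785 , -0.10584726, -0.18162406,  0.027897  ,
        0.00470245]), 'joint_efforts': array([-8.31478301e-04, -4.05958486e+01, -2.92638713e+01, -9.15791679e-05,
        5.59799111e-03,  1.69605164e-05]), 'eef_pos': array([0.25113617, 0.6258138 , 0.22991476]), 'orientation': array([-1.79862164e+02, -1.94773087e-02,  1.58123530e+02]), 'force': array([-0.14452414,  0.21071635, -0.37181403]), 'ft_torque': array([ 0.0105664,  0.0136142, -0.0328169]), 'finger_force': 0.0, 'width': 0.08535787994384687}
top {'fx': 583.2151416186776, 'fy': 583.2151416186776, 'cx': 324.07393660670306, 'cy': 238.09164626945721, 'k1': 0.06007032151281983, 'world_to_cam': array([[-0.0024063 , -0.99985265, -0.01699662, -0.1755098 ],
       [-0.9971872 ,  0.00367246, -0.07486119,  0.49889189],
       [ 0.07491258,  0.01676867, -0.9970491 ,  0.90895025],
       [ 0.        ,  0.        ,  0.        ,  1.        ]])}
side {'fx': 566.0557114777404, 'fy': 566.0557114777404, 'cx': 319.5816895083669, 'cy': 245.28758950738242, 'k1': -0.16600572797000085, 'world_to_cam': array([[-0.92186884, -0.38745968,  0.00573078,  0.38583158],
       [-0.25722866,  0.60082031, -0.75686747,  0.29269507],
       [ 0.28981246, -0.69920665, -0.65354326,  0.63099569],
       [ 0.        ,  0.        ,  0.        ,  1.        ]])}
```

View pics/top0.png

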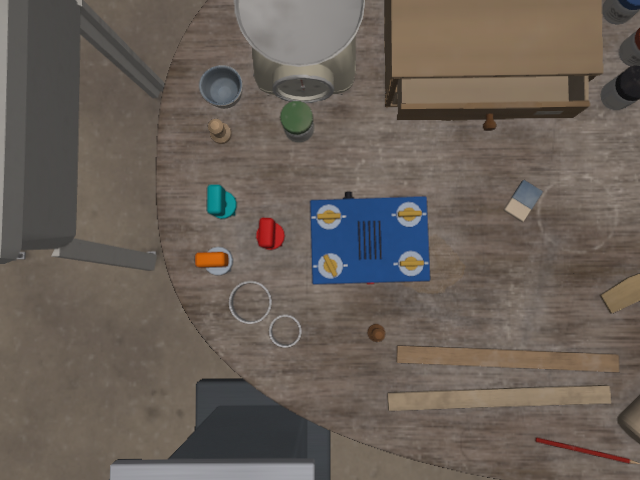

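View pics/side0.png

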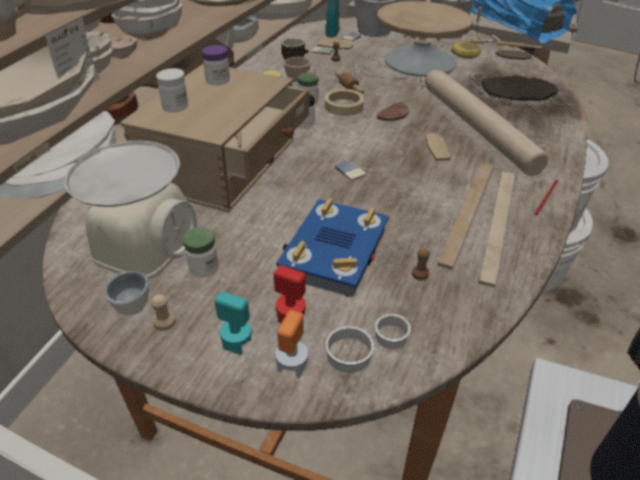

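The top view shows the orange key's handle near (211,260) with its collar near (218,262). The open screw is at (330,266) in the lower left corner of the box, and the other three bars lie along the box. The side view agrees: orange key at (290,335), slanted bar at (345,265).

```bash
cat > h.py <<'E'
import numpy as np, cv2
from cell import bot
def ray(i,uv):
    uv=np.asarray(uv,float).reshape(-1,2); d=(uv-[i["cx"],i["cy"]])/[i["fx"],i["fy"]]
    p=d.copy()
    for _ in range(20): p=d/(1+i["k1"]*(p**2).sum(1,keepdims=True))
    T=i["world_to_cam"]; R=T[:3,:3]; c=-R.T@T[:3,3]
    return c,np.c_[p,np.ones(len(p))]@R
def plane(i,uv,z):
    c,d=ray(i,uv); return (c+d*((z-c[2])/d[:,2:]))[:,:2]
def two(i,u,j,v):
    c,d=ray(i,u);e,f=ray(j,v);d=d[0];f=f[0]
    t=np.linalg.lstsq(np.c_[d,-f],e-c,rcond=None)[0]
    a=c+t[0]*d;b=e+t[1]*f
    return (a+b)/2,np.linalg.norm(a-b)
def hsv(im): return cv2.cvtColor(im,cv2.COLOR_RGB2HSV)
def mask(im,lo,hi): return cv2.inRange(hsv(im),np.array(lo),np.array(hi))
def blobs(m,amin):
    cs=cv2.findContours(m,cv2.RETR_EXTERNAL,cv2.CHAIN_APPROX_NONE)[0]
    return sorted([c for c in cs if cv2.contourArea(c)>amin],key=cv2.contourArea,reverse=True)
def rect(P):  # centre, sizes, angle of the long side (deg, mod 180)
    b=cv2.boxPoints(cv2.minAreaRect((np.asarray(P)*1e4).astype(np.float32)))/1e4
    e=[b[1]-b[0],b[2]-b[1]]; n=[np.linalg.norm(x) for x in e]; k=int(np.argmax(n))
    return b.mean(0),sorted(n),np.degrees(np.arctan2(e[k][1],e[k][0]))%180
E
python3 - <<'E'
from h import *
it,iS=bot.camera_info("top"),bot.camera_info("side")
T=cv2.imread("pics/top0.png")[:,:,::-1].copy();S=cv2.imread("pics/side0.png")[:,:,::-1].copy()
bl=blobs(mask(T,(108,150,80),(122,255,255)),2000)[0].reshape(-1,2)
print("box",rect(plane(it,bl,.04)))
for c in blobs(mask(T,(12,90,110),(28,255,255)),40):
    p=c.reshape(-1,2)
    if 300<p[:,0].mean()<440 and 190<p[:,1].mean()<290: print("bar px",p.mean(0),rect(plane(it,p,.056)))
for c in blobs(mask(T,(5,180,120),(17,255,255)),150):
    print("orange top px",c.reshape(-1,2).mean(0),cv2.minAreaRect(c),rect(plane(it,c,.094)))
for c in blobs(mask(S,(5,180,100),(17,255,255)),150): print("orange side",cv2.minAreaRect(c),c.reshape(-1,2).min(0),c.reshape(-1,2).max(0))
big=lambda im,x,y,w,h,k:cv2.resize(im[y:y+h,x:x+w],None,fx=k,fy=k,interpolation=cv2.INTER_CUBIC)
a=big(T,190,235,60,50,6);b=big(S,255,295,60,80,6);c=big(T,300,235,60,50,6)
o=np.zeros((480,720,3),np.uint8);o[:300,:360]=a;o[:480,360:]=b; o[300:480]=0
o[300:480,:216]=cv2.resize(c,(216,180))
cv2.imwrite("pics/z.png",o[:,:,::-1])
E
```

```text
Traceback (most recent call last):
IndexError: list index out of range
```

Run:
```python
from h import *
it,iS=bot.camera_info("top"),bot.camera_info("side")
T=cv2.imread("pics/top0.png")[:,:,::-1].copy();S=cv2.imread("pics/side0.png")[:,:,::-1].copy()
print(hsv(T)[[230,266,260,262],[340,330,211,229]])
bl=blobs(mask(T,(100,130,60),(125,255,255)),1000)
for c in bl[:2]: print("box",c.reshape(-1,2).mean(0),rect(plane(it,c,.04)))
for c in blobs(mask(T,(12,90,110),(28,255,255)),25):
    p=c.reshape(-1,2)
    if 300<p[:,0].mean()<440 and 190<p[:,1].mean()<290: print("bar px",p.mean(0),rect(plane(it,p,.056)))
for c in blobs(mask(T,(5,180,100),(17,255,255)),100):
    print("orange top px",c.reshape(-1,2).mean(0),cv2.minAreaRect(c),rect(plane(it,c,.094)))
for c in blobs(mask(S,(5,180,100),(17,255,255)),100): print("orange side",cv2.minAreaRect(c),c.reshape(-1,2).min(0),c.reshape(-1,2).max(0))
big=lambda im,x,y,w,h,k:cv2.resize(im[y:y+h,x:x+w],None,fx=k,fy=k,interpolation=cv2.INTER_CUBIC)
a=big(T,190,235,60,50,6);b=big(S,255,295,60,80,6);c=big(T,300,235,60,50,6)
o=np.zeros((480,720,3),np.uint8);o[:300,:360]=a;o[:480,360:]=b
o[300:480,:216]=cv2.resize(c,(216,180))
cv2.imwrite("pics/z.png",o[:,:,::-1])
```

```text
[[107 183 124]
 [ 20 164 162]
 [ 14 237 197]
 [120   5 141]]
box [369.15384615 240.17032967] (array([ 0.4943503, -0.2471968], dtype=float32), [np.float32(0.1306668), np.float32(0.17982629)], np.float32(91.44147))
bar px [411.84615385 262.96153846] (array([ 0.45723066, -0.31039867], dtype=float32), [np.float32(0.018117547), np.float32(0.033129353)], np.float32(89.85341))
bar px [329.8  265.02] (array([ 0.4545349 , -0.18656509], dtype=float32), [np.float32(0.018191256), np.float32(0.030290721)], np.float32(179.86267))
bar px [328.29824561 216.15789474] (array([ 0.5289285 , -0.18463472], dtype=float32), [np.float32(0.01930126), np.float32(0.031735953)], np.float32(113.851875))
bar px [409.31428571 214.08571429] (array([ 0.5330599 , -0.30809444], dtype=float32), [np.float32(0.019048797), np.float32(0.031816114)], np.float32(116.42865))
orange top px [210.         259.11538462] ((210.0, 259.0), (14.0, 30.0), 90.0) (array([ 0.46273065, -0.01242233], dtype=float32), [np.float32(0.020348785), np.float32(0.043702587)], np.float32(89.782326))
```

View pics/z.png

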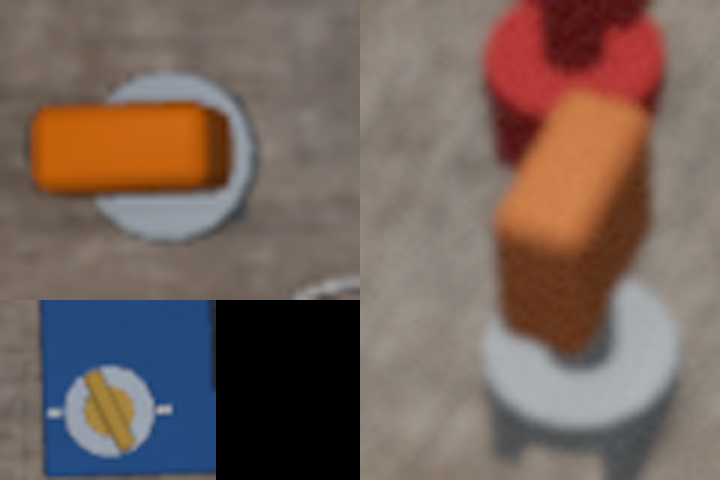

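The orange handle lies along y with its top centre at about (0.463, -0.012). The box and screw corner agree at about (0.455, -0.186). The bar's slant needs a closer look, so I'm moving over now.

Request:
arm_command:
  steps:
    - [[14, -42, 0], [0, 0, -0.08], 85]
    - [[14, -42, 0], [0, 0, -0.08], 85]
    - [[14, -42, 0], [0, 0, -0.08], 85]
    - [[14, -42, 0], [0, 0, -0.08], 85]
    - [[14, -42, 0], [0, 0, -0.08], 85]

```text
time: 0.6
eef_pos: [0.3214, 0.4145, 0.2307]
orientation: [-179.9, 0.0, 135.0]
force: [0.6, 0.5, 0.6]
width: 0.0854
finger_force: 0.0
```

Request:
arm_command:
  steps:
    - [[14, -42, 0], [0, 0, -0.08], 85]
    - [[14, -42, 0], [0, 0, -0.08], 85]
    - [[14, -42, 0], [0, 0, -0.08], 85]
    - [[14, -42, 0], [0, 0, -0.08], 85]
    - [[14, -42, 0], [0, 0, -0.08], 85]

```text
time: 1.1
eef_pos: [0.3913, 0.2047, 0.231]
orientation: [-180.0, -0.0, 112.1]
force: [0.8, 0.9, -0.3]
width: 0.0848
finger_force: 0.0
```

Request:
arm_command:
  steps:
    - [[14, -42, 0], [0, 0, -0.08], 85]
    - [[14, -42, 0], [0, 0, -0.08], 85]
    - [[14, -42, 0], [0, 0, -0.08], 85]
    - [[14, -42, 0], [0, 0, -0.08], 85]
    - [[0, 0, 0], [0, 0, 0], 85]

```text
time: 1.6
eef_pos: [0.4484, 0.0343, 0.2312]
orientation: [180.0, 0.1, 93.5]
force: [-0.6, 0.5, 0.6]
width: 0.0851
finger_force: 0.0
```

Run:
```python
from h import *
s=bot.get_state(); print(s["time"],s["eef_pos"],s["orientation"])
i=bot.camera_info("wrist"); T=i["world_to_cam"]; print(-T[:3,:3].T@T[:3,3], T[:3,:3], i["fx"],i["k1"])
im=bot.camera("wrist"); cv2.imwrite("pics/w1.png",im[:,:,::-1])
```

```text
1.6 [0.44841351 0.03429422 0.23119211] [1.79998736e+02 8.08743641e-02 9.35183634e+01]
[0.44416678 0.11147991 0.37472774] [[ 9.98062497e-01  6.22187757e-02  2.77316172e-04]
 [ 5.92591333e-02 -9.51925893e-01  3.00541926e-01]
 [ 1.89633351e-02 -2.99943191e-01 -9.53768564e-01]] 412.1876651397217 -0.07331550704252014
```

View pics/w1.png

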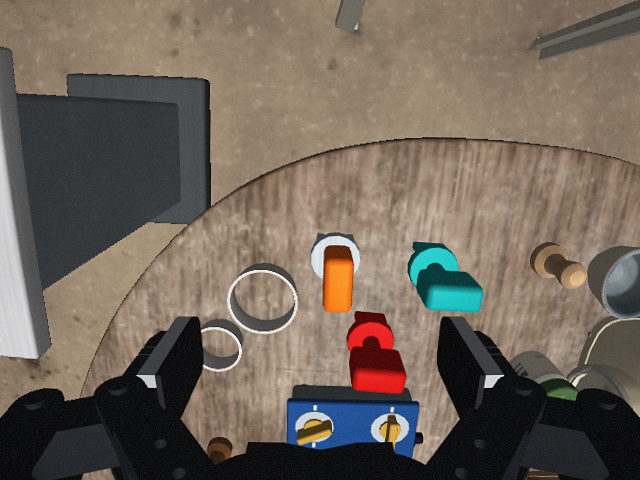

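The wrist view shows the key at (338,280), the red look-alike at (375,365), and the open screw's bar near (315,432), lying "/" at roughly 20–25° off world x. I'm moving closer to the screw to settle its angle.

Request:
arm_command:
  steps:
    - [[2, -45, 0], [0, 0, -0.06], 85]
    - [[1, -45, 0], [0, 0, 0], 85]
    - [[1, -45, -10], [0, 0, 0], 85]
    - [[1, -40, -20], [0, 0, 0], 85]
    - [[0, 0, 0], [0, 0, 0], 85]

```text
time: 2.15
eef_pos: [0.451, -0.1381, 0.1985]
orientation: [-179.7, -0.1, 90.4]
force: [-0.1, 1.3, -0.3]
width: 0.0851
finger_force: 0.0
```

Run:
```python
from h import *
s=bot.get_state(); print(s["time"],s["eef_pos"],s["orientation"])
i=bot.camera_info("wrist"); np.save("w2.npy",i,allow_pickle=True)
im=bot.camera("wrist"); cv2.imwrite("pics/w2.png",im[:,:,::-1])
```

```text
2.15 [ 0.45101574 -0.13809228  0.19848124] [-1.79738070e+02 -1.04197104e-01  9.03595092e+01]
```

View pics/w2.png

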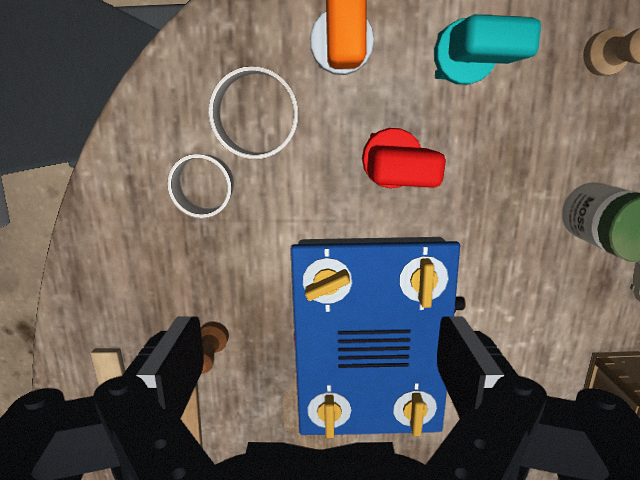

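The close view shows the open bar at (327,285) running "/" from about (306,295) to (350,275), with white marks at (327,252) and (327,308). That slant doesn't obviously fit a clockwise close, so I'll measure it properly before acting.

Run:
```python
from h import *
i=np.load("w2.npy",allow_pickle=True).item(); it=bot.camera_info("top")
im=cv2.imread("pics/w2.png")[:,:,::-1].copy(); T=cv2.imread("pics/top0.png")[:,:,::-1].copy()
c=im[245:325,290:450]; t=T[200:280,305:435]
o=np.zeros((560,800,3),np.uint8); o[:400]=cv2.resize(c,(800,400),interpolation=cv2.INTER_CUBIC)
t=T[250:282,310:430]; o[400:560,:600]=cv2.resize(t,(600,160),interpolation=cv2.INTER_CUBIC)
cv2.imwrite("pics/z2.png",o[:,:,::-1])
b=max(blobs(mask(im,(100,130,60),(125,255,255)),1000),key=cv2.contourArea)
print("box",rect(plane(i,b,.04)))
ang=np.degrees(np.arctan2(*(plane(i,[[327,252],[327.5,308]],.04)@[[0,1],[1,0]]).T))if 0 else plane(i,[[327,252],[327.5,308]],.04)
print("marks",ang,np.degrees(np.arctan2(*(ang[0]-ang[1])[::-1])))
```

```text
box (array([ 0.4964654 , -0.24595132], dtype=float32), [np.float32(0.13094719), np.float32(0.18148324)], np.float32(91.56395))
marks [[ 0.45665083 -0.16222832]
 [ 0.45765352 -0.20998789]] 91.20271173427423
```

View pics/z2.png

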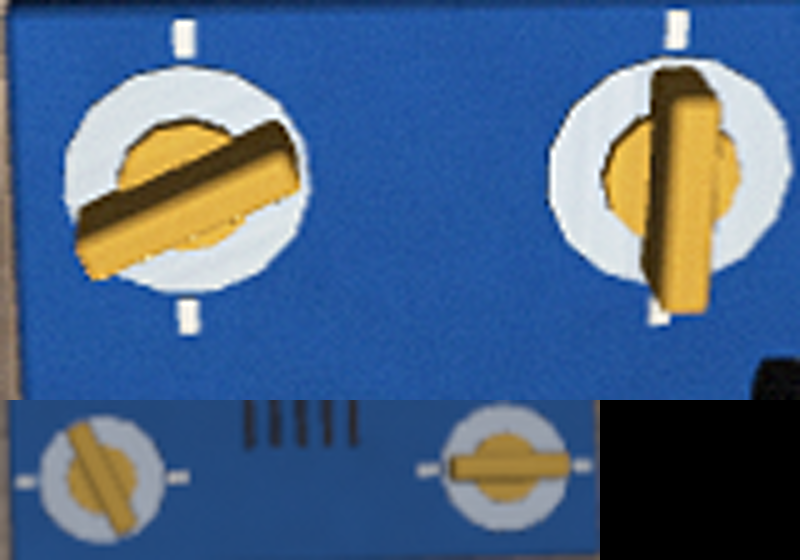

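Both views give the bar at about 24° and the marks at about 91.5° in world, so it sits 67° off. The screw axis is at about (0.456, -0.186). I'll trust the stated clockwise sense and feel for the stop. Now back to the key for a fix before grasping.

Request:
arm_command:
  steps:
    - [[2, 45, 10], [0, 0, 0], 85]
    - [[2, 45, 10], [0, 0, 0], 85]
    - [[2, 45, 0], [0, 0, 0], 85]
    - [[2, 25, 0], [0, 0, 0], 85]
    - [[0, 0, 0], [0, 0, 0], 85]

```text
time: 2.7
eef_pos: [0.4599, 0.0279, 0.2219]
orientation: [180.0, -0.1, 91.0]
force: [-0.2, -0.7, 0.6]
width: 0.0855
finger_force: 0.0
```

Run:
```python
from h import *
s=bot.get_state(); print(s["time"],s["eef_pos"],s["orientation"])
i=bot.camera_info("wrist"); im=bot.camera("wrist"); cv2.imwrite("pics/w3.png",im[:,:,::-1])
for lo in (120,170,200):
  for c in blobs(mask(im,(5,180,lo),(17,255,255)),200): print(lo,cv2.minAreaRect(c),rect(plane(i,c,.094)))
```

```text
2.7 [0.45986058 0.02793843 0.22186645] [ 1.79955665e+02 -6.44054129e-02  9.09566502e+01]
120 ((325.5, 281.5), (55.0, 29.0), 90.0) (array([ 0.46520764, -0.00858208], dtype=float32), [np.float32(0.020825876), np.float32(0.04247774)], np.float32(91.88321))
170 ((325.5, 282.0), (54.0, 29.0), 90.0) (array([ 0.46546197, -0.00894703], dtype=float32), [np.float32(0.020341273), np.float32(0.041731596)], np.float32(91.88373))
200 ((325.5, 282.5), (53.0, 27.0), 90.0) (array([ 0.46531692, -0.00932563], dtype=float32), [np.float32(0.019231327), np.float32(0.04097659)], np.float32(91.8414))
```

Request:
arm_command:
  steps:
    - [[5, -38, 0], [0, 0, 0], 85]
    - [[0, 0, -46], [0, 0, 0], 85]
    - [[0, 0, -45], [0, 0, 0], 85]
    - [[0, 0, -45], [0, 0, 0], 85]
    - [[0, 0, -30], [0, 0, 0], 85]

```text
time: 3.25
eef_pos: [0.4634, -0.0145, 0.0524]
orientation: [-179.8, -0.0, 90.5]
force: [-0.3, -0.3, -0.4]
width: 0.0851
finger_force: 0.0
```

Request:
arm_command:
  steps:
    - [[0, 0, 0], [0, 0, 0], 15]
    - [[0, 0, 0], [0, 0, 0], 10]
    - [[0, 0, 0], [0, 0, 0], 10]
    - [[0, 0, 0], [0, 0, 0], 10]
    - [[0, 0, 0], [0, 0, 0], 10]

```text
time: 3.75
eef_pos: [0.4669, -0.0149, 0.0574]
orientation: [179.8, 0.1, 90.5]
force: [-1.3, -0.6, 4.1]
width: 0.0215
finger_force: 62.0
```

Request:
arm_command:
  steps:
    - [[0, 0, 0], [0, 0, 0], 10]
    - [[0, 0, 0], [0, 0, 0], 10]
    - [[0, 0, 0], [0, 0, 0], 10]
    - [[0, 0, 0], [0, 0, 0], 10]
    - [[0, 0, 0], [0, 0, 0], 10]

```text
time: 4.25
eef_pos: [0.4669, -0.015, 0.0574]
orientation: [179.8, 0.1, 90.5]
force: [-2.0, 0.2, 6.7]
width: 0.0214
finger_force: 62.0
```

Request:
arm_command:
  steps:
    - [[0, 0, 40], [0, 0, 0], 10]
    - [[0, 0, 40], [0, 0, 0.1], 10]
    - [[0, 0, 30], [0, 0, 0.14], 10]
    - [[0, -20, 0], [0, 0, 0.14], 10]
    - [[-1, -20, 0], [0, 0, 0.14], 10]

```text
time: 4.75
eef_pos: [0.4651, -0.0549, 0.167]
orientation: [179.9, 0.2, 120.7]
force: [-0.2, 0.1, -2.4]
width: 0.0213
finger_force: 60.9
```

Request:
arm_command:
  steps:
    - [[-1, -20, 0], [0, 0, 0.14], 10]
    - [[-1, -20, 0], [0, 0, 0.14], 10]
    - [[-1, -20, 0], [0, 0, 0.14], 10]
    - [[-1, -20, 0], [0, 0, 0.14], 10]
    - [[-1, -20, 0], [0, 0, 0.14], 10]

```text
time: 5.25
eef_pos: [0.459, -0.1551, 0.1651]
orientation: [180.0, -0.0, 160.8]
force: [0.8, -0.5, -2.7]
width: 0.021
finger_force: 60.8
```

Request:
arm_command:
  steps:
    - [[-1, -19, 0], [0, 0, 0.14], 10]
    - [[0, -10, 0], [0, 0, 0.14], 10]
    - [[0, 0, 0], [0, 0, 0.14], 10]
    - [[0, 0, 0], [0, 0, 0.14], 10]
    - [[0, 0, 0], [0, 0, 0.06], 10]

```text
time: 5.75
eef_pos: [0.458, -0.1835, 0.165]
orientation: [180.0, -0.0, -163.9]
force: [-0.2, 0.1, -2.3]
width: 0.0211
finger_force: 60.9
```

Run:
```python
from h import *
s=bot.get_state(); print(s["time"],s["eef_pos"],s["orientation"],s["joint_positions"],s["width"])
S=bot.camera("side"); W=bot.camera("wrist"); T=bot.camera("top")
for n,m in zip("SWT",(S,W,T)): cv2.imwrite(f"pics/h_{n}.png",m[:,:,::-1])
np.save("hw.npy",bot.camera_info("wrist"),allow_pickle=True)
o=np.zeros((600,800,3),np.uint8)
o[:360,:480]=cv2.resize(S[160:310,250:450],(480,360),interpolation=cv2.INTER_CUBIC)
o[:240,480:800]=cv2.resize(W,(320,240)); o[360:600,:320]=cv2.resize(T[180:300,280:440],(320,240))
cv2.imwrite("pics/z3.png",o[:,:,::-1])
```

```text
5.75 [ 0.45804127 -0.18347896  0.16498707] [ 1.79968113e+02 -2.23584069e-02 -1.63856883e+02] [-3.36311593e+01 -2.96735133e+00  1.18846869e+02  3.91342323e-03
  6.41592678e+01 -1.39775977e+02] 0.021109303588823163
```

View pics/z3.png

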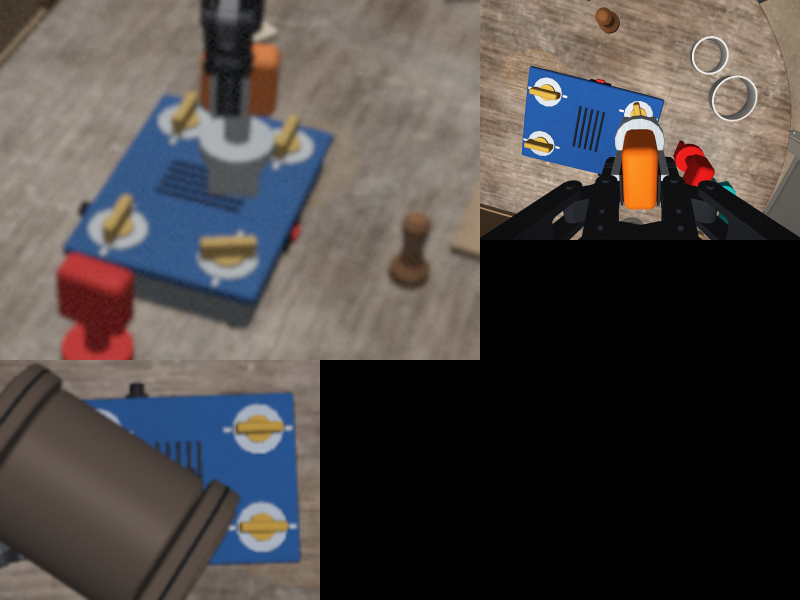

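The side view shows the key held upright above the box, with its collar near (237,140) in the crop. The open bar in the crop sits at (228,250) before parallax. The wrist view shows the handle top between the fingers. Next I'm measuring the handle's offset in the grasp.

Run:
```python
from h import *
i=np.load("hw.npy",allow_pickle=True).item(); im=cv2.imread("pics/h_W.png")[:,:,::-1].copy()
tcp=np.array([.45804,-.18348]); y=np.radians(196.14); ky=np.array([np.cos(y),np.sin(y)]); kx=np.array([ky[1],-ky[0]])
for lo in (150,185,200,220):
  c=blobs(mask(im,(5,150,lo),(20,255,255)),500)
  if not c: continue
  P=plane(i,c[0],.2016)-tcp
  print(lo,c[0].reshape(-1,2).min(0),c[0].reshape(-1,2).max(0),"along",(P@ky).min(),(P@ky).max(),"across",(P@kx).min(),(P@kx).max())
col=blobs(mask(im,(0,0,130),(180,60,255)),500)
for c in col: 
  p=c.reshape(-1,2)
  if 500>p[:,1].mean()>200 and 200<p[:,0].mean()<420: print("grey",p.min(0),p.max(0))
print(hsv(im)[250:440:10,320].tolist())
```

```text
150 [283 296] [354 418] along -0.016346291945846043 0.026453511886066334 across -0.009917726947297536 0.010703354572520873
185 [284 299] [353 418] along -0.016346291945846043 0.02552038556974383 across -0.009711909192333643 0.01028091394175429
200 [285 300] [352 418] along -0.016339064020888854 0.025206602210559367 across -0.009576898080119536 0.010116611232970312
220 [285 302] [350 418] along -0.016301470867099196 0.024579818759598304 across -0.009387305840645848 0.009429332785361988
grey [288 202] [345 234]
[[99, 16, 227], [10, 218, 97], [11, 230, 93], [12, 242, 96], [12, 232, 100], [12, 237, 202], [14, 226, 245], [15, 223, 251], [15, 223, 251], [14, 217, 251], [15, 225, 250], [14, 226, 250], [14, 222, 250], [14, 223, 250], [14, 223, 250], [14, 224, 249], [14, 230, 249], [12, 58, 162], [15, 63, 165]]
```

Request:
arm_command:
  steps:
    - [[3, 0, 0], [0, 0, 0.14], 10]
    - [[0, 0, -25], [0, 0, 0], 10]
    - [[0, 0, -20], [0, 0, 0], 10]
    - [[0, 0, 0], [0, 0, 0], 10]
    - [[0, 0, 0], [0, 0, 0], 10]

```text
time: 6.4
eef_pos: [0.4613, -0.1834, 0.1203]
orientation: [180.0, -0.0, -156.1]
force: [0.7, 0.0, -1.9]
width: 0.0214
finger_force: 60.8
```

Request:
arm_command:
  steps:
    - [[0, 0, -4], [0, 0, 0], 10]
    - [[0, 0, -4], [0, 0, 0], 10]
    - [[0, 0, -2], [0, 0, 0], 10]
    - [[0, 0, 0], [0, 0, 0], 10]
    - [[0, 0, 0], [0, 0, 0], 10]

```text
time: 6.9
eef_pos: [0.4615, -0.1837, 0.1105]
orientation: [-180.0, 0.0, -156.0]
force: [0.3, -0.4, -2.2]
width: 0.0214
finger_force: 60.9
```

Request:
arm_command:
  steps:
    - [[0, 0, -4], [0, 0, 0], 10]
    - [[0, 0, -4], [0, 0, 0], 10]
    - [[0, 0, -2], [0, 0, 0], 10]
    - [[0, 0, 0], [0, 0, 0], 10]
    - [[0, 0, 0], [0, 0, 0], 10]

```text
time: 7.4
eef_pos: [0.4614, -0.1836, 0.1002]
orientation: [180.0, -0.0, -156.0]
force: [0.3, 0.1, -2.0]
width: 0.0215
finger_force: 60.9
```

Run:
```python
from h import *
s=bot.get_state(); print(s["time"],s["eef_pos"],s["orientation"],s["force"],s["ft_torque"],s["width"])
S=bot.camera("side")
cv2.imwrite("pics/z4.png",cv2.resize(S[180:310,260:430],(680,520),interpolation=cv2.INTER_CUBIC)[:,:,::-1])
```

```text
7.4 [ 0.4614313  -0.1835694   0.10020728] [ 1.79988319e+02 -6.79520909e-03 -1.56038104e+02] [ 0.26150724  0.05296057 -2.02641341] [-0.02185893  0.00805232  0.00912969] 0.021516255247977165
```

View pics/z4.png

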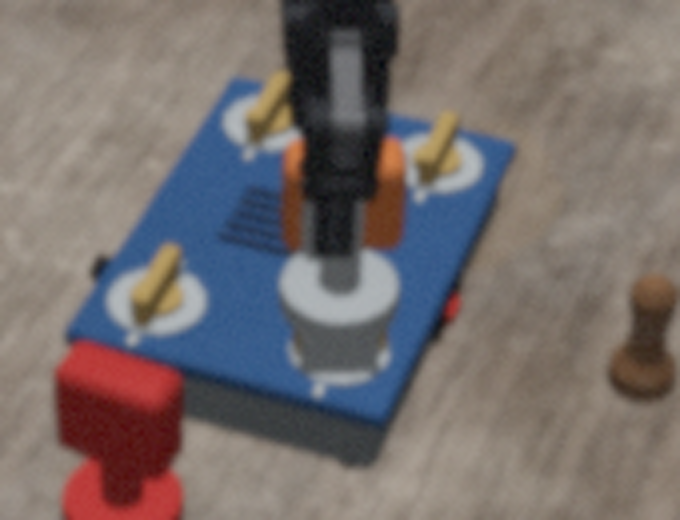

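The key is seated over the washer with no side load, and its grip sits about 61 mm above the bar's top. I'm turning clockwise about the key's axis and watching the torque.

Request:
arm_command:
  steps:
    - [[0, -0.5, -1], [0, 0, -0.1], 10]
    - [[0, -0.5, 0], [0, 0, -0.1], 10]
    - [[0, -0.5, 0], [0, 0, -0.1], 10]
    - [[0, -0.5, 0], [0, 0, -0.1], 10]
    - [[0, -0.5, 0], [0, 0, -0.1], 10]

```text
time: 7.95
eef_pos: [0.4614, -0.1858, 0.0994]
orientation: [180.0, -0.0, 175.1]
force: [0.3, 1.0, -1.8]
width: 0.0214
finger_force: 61.0
```

```bash
python3 -c "
from cell import bot
s=bot.get_state(); print(s['eef_pos'],s['orientation'],s['force'],s['ft_torque'])"
```

```text
[ 0.46141746 -0.18583591  0.09943314] [ 1.79965042e+02 -2.06354840e-02  1.75089496e+02] [ 0.28004525  1.03495035 -1.81208594] [0.21705427 0.06403018 0.03736065]
```

Request:
arm_command:
  steps:
    - [[0, -0.5, 0], [0, 0, -0.1], 10]
    - [[-0.1, -0.5, 0], [0, 0, -0.1], 10]
    - [[-0.1, -0.5, 0], [0, 0, -0.1], 10]
    - [[-0.3, -0.4, 0], [0, 0, -0.1], 10]
    - [[-0.3, -0.4, 0], [0, 0, -0.1], 10]

```text
time: 8.45
eef_pos: [0.4609, -0.1884, 0.0995]
orientation: [180.0, 0.0, 146.4]
force: [0.9, -0.1, -2.0]
width: 0.0214
finger_force: 60.8
```

```bash
python3 -c "
from cell import bot
s=bot.get_state(); print(s['eef_pos'],s['orientation'],s['force'],s['ft_torque'])"
```

```text
[ 0.46085949 -0.18835251  0.09950209] [1.79984418e+02 2.78993722e-02 1.46445123e+02] [ 0.88103357 -0.05933867 -1.98111621] [ 0.05492778 -0.06969269  0.08305828]
```

Request:
arm_command:
  steps:
    - [[-0.2, -0.2, 0], [0, 0, -0.06], 10]
    - [[-0.2, -0.2, 0], [0, 0, -0.06], 10]
    - [[-0.2, -0.2, 0], [0, 0, -0.06], 10]
    - [[-0.2, -0.2, 0], [0, 0, -0.06], 10]
    - [[-0.2, -0.2, 0], [0, 0, -0.06], 10]

```text
time: 8.95
eef_pos: [0.4599, -0.1896, 0.0995]
orientation: [180.0, 0.1, 129.4]
force: [1.0, -0.4, -2.2]
width: 0.0215
finger_force: 60.8
```

```bash
python3 -c "
from cell import bot
s=bot.get_state(); print(s['eef_pos'],s['orientation'],s['force'],s['ft_torque'])"
```

```text
[ 0.45994126 -0.18958523  0.09951033] [1.79985485e+02 5.65027662e-02 1.29354809e+02] [ 1.00924012 -0.39537594 -2.17827074] [ 0.01958552 -0.09999599  0.10508124]
```

Request:
arm_command:
  steps:
    - [[-0.2, -0.2, 0], [0, 0, -0.06], 10]
    - [[-0.2, -0.2, 0], [0, 0, -0.06], 10]
    - [[-0.3, -0.2, 0], [0, 0, -0.06], 10]
    - [[-0.3, -0.1, 0], [0, 0, -0.06], 10]
    - [[-0.3, -0.1, 0], [0, 0, -0.06], 10]

```text
time: 9.45
eef_pos: [0.4592, -0.191, 0.0997]
orientation: [-179.9, 0.4, 113.3]
force: [3.6, 1.0, -4.6]
width: 0.0217
finger_force: 122.0
```

Run:
```python
from h import *
s=bot.get_state(); print(s['eef_pos'],s['orientation'],s['force'],s['ft_torque'])
S=bot.camera("side"); W=bot.camera("wrist"); o=np.zeros((520,800,3),np.uint8)
o[:320,:420]=cv2.resize(S[180:310,260:430],(420,320),interpolation=cv2.INTER_CUBIC)
o[:285,420:]=cv2.resize(W,(380,285))
cv2.imwrite("pics/z5.png",o[:,:,::-1])
```

```text
[ 0.45918082 -0.19104392  0.09965309] [-179.89564237    0.35261978  113.33003594] [ 3.55809592  1.01301308 -4.64482635] [ 0.17011079 -0.88353075  4.14328937]
```

The torque jumped to about 4 N m at a key yaw of 113°, so this is a stop or a jam. I'll back off, lift, and look.

Request:
arm_command:
  steps:
    - [[0.3, 0.2, 0], [0, 0, 0.06], 10]
    - [[0.3, 0.2, 0], [0, 0, 0.06], 10]
    - [[0.3, 0.2, 0], [0, 0, 0.06], 10]
    - [[0.2, 0.2, 0], [0, 0, 0.06], 10]
    - [[0, 0, 0], [0, 0, 0], 10]

```text
time: 10.05
eef_pos: [0.4609, -0.1911, 0.1009]
orientation: [179.9, 0.3, 125.9]
force: [2.4, -3.7, 0.2]
width: 0.0211
finger_force: 61.5
```

Run:
```python
from h import *
s=bot.get_state(); print(s['eef_pos'],s['orientation'],s['force'],s['ft_torque'])
```

```text
[ 0.46094252 -0.19107304  0.10085302] [179.90678001   0.28898036 125.86343575] [ 2.39857906 -3.66689872  0.18420778] [-0.74445494 -0.39450262  0.14702816]
```

Request:
arm_command:
  steps:
    - [[0, 0, 15], [0, 0, 0], 10]
    - [[0, 0, 20], [0, 0, 0], 10]
    - [[0, 0, 30], [0, 0, 0], 10]
    - [[0, 35, 10], [0, 0, 0], 10]
    - [[0, 35, 0], [0, 0, 0], 10]

```text
time: 10.55
eef_pos: [0.4602, -0.1192, 0.1766]
orientation: [179.8, 0.1, 125.6]
force: [0.9, 1.0, -2.5]
width: 0.0215
finger_force: 61.3
```

Run:
```python
from h import *
s=bot.get_state(); print(s['time'],s['eef_pos'],s['orientation'],s['force'],s['ft_torque'])
S=bot.camera("side"); W=bot.camera("wrist"); T=bot.camera("top"); np.save("lw.npy",bot.camera_info("wrist"),allow_pickle=True)
for n,m in zip("SWT",(S,W,T)): cv2.imwrite(f"pics/l_{n}.png",m[:,:,::-1])
o=np.zeros((600,800,3),np.uint8)
o[:320,:420]=cv2.resize(S[180:310,260:430],(420,320),interpolation=cv2.INTER_CUBIC)
o[:285,420:]=cv2.resize(W,(380,285)); o[320:600,:400]=cv2.resize(T[180:292,280:440],(400,280))
cv2.imwrite("pics/z6.png",o[:,:,::-1])
```

```text
10.55 [ 0.46022386 -0.1192007   0.1766166 ] [1.79840163e+02 7.74498877e-02 1.25646686e+02] [ 0.93217916  0.98348673 -2.5273412 ] [ 0.00968959 -0.04655986  0.02041701]
```

View pics/z6.png

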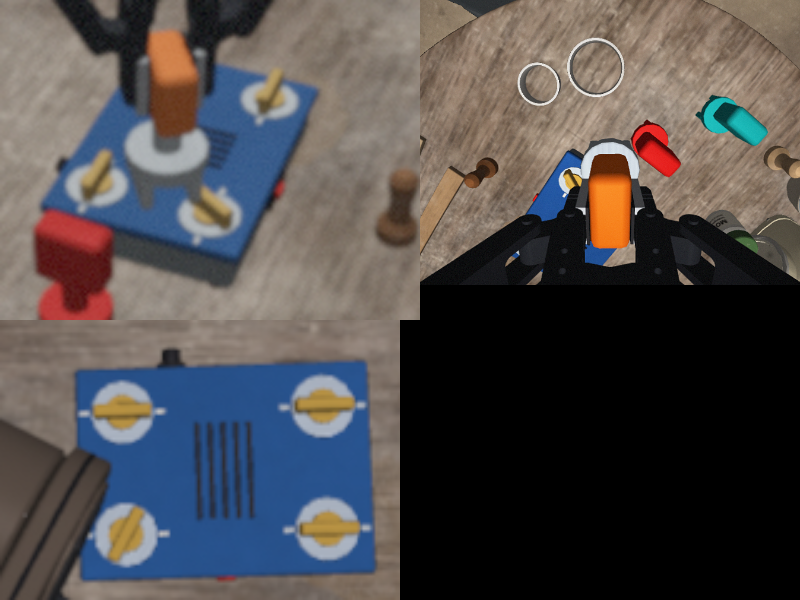

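The top crop shows the bar at (126,533), now "/" at about 148° in world, so it turned about 56° clockwise and is still not in line with the marks. I'll re-measure the bar and the grip offset, then re-seat the key and push clockwise again to see whether this really is the stop.

Run:
```python
from h import *
i=np.load("lw.npy",allow_pickle=True).item(); im=cv2.imread("pics/l_W.png")[:,:,::-1].copy(); it=bot.camera_info("top")
tcp=np.array([.46022,-.1192]); y=np.radians(125.65); ky=np.array([np.cos(y),np.sin(y)]); kx=np.array([ky[1],-ky[0]])
c=blobs(mask(im,(5,150,185),(20,255,255)),500)[0]; P=plane(i,c,.1766-.0574+.094)-tcp
print("along",(P@ky).min(),(P@ky).max(),"across",(P@kx).min(),(P@kx).max(), rect(P))
def barang(f):
  T=cv2.imread(f)[:,:,::-1].copy(); H=hsv(T).astype(int)
  m=mask(T,(12,90,80),(28,255,255)); r=np.zeros_like(m); cv2.circle(r,(331,265),12,255,-1); m&=r
  v,u=np.nonzero(m); p=plane(it,np.c_[u,v].astype(float),.056); q=p-p.mean(0); w,V=np.linalg.eigh(q.T@q); a=V[:,1]
  return p.mean(0),np.degrees(np.arctan2(a[1],a[0]))%180,np.sqrt(w/len(q))
print(barang("pics/top0.png"),barang("pics/l_T.png"))
```

```text
along -0.010128484671032865 0.030203840710461175 across -0.009153662612434877 0.01024835192199968 (array([-0.0053938 ,  0.00846837], dtype=float32), [np.float32(0.019113509), np.float32(0.040305726)], np.float32(126.4237))
(array([ 0.45423772, -0.18636645]), np.float64(27.125375126618053), array([0.0044396, 0.0079053])) (array([ 0.45429676, -0.18658983]), np.float64(151.7613043176908), array([0.00443906, 0.00791575]))
```

Request:
arm_command:
  steps:
    - [[1, -30, 0], [0, 0, 0.14], 10]
    - [[2, -30, 0], [0, 0, 0.14], 10]
    - [[2, -11, -15], [0, 0, 0.14], 10]
    - [[0, 0, -35], [0, 0, 0], 10]
    - [[0, 0, -8], [0, 0, 0], 10]

```text
time: 11.2
eef_pos: [0.4614, -0.1897, 0.1121]
orientation: [179.9, -0.5, 149.9]
force: [-1.1, 0.2, -3.4]
width: 0.0211
finger_force: 61.1
```

Request:
arm_command:
  steps:
    - [[0, 0, -5], [0, 0, 0], 10]
    - [[0, 0, -5], [0, 0, 0], 10]
    - [[0, 0, -5], [0, 0, 0], 10]
    - [[0, 0, -3], [0, 0, 0], 10]
    - [[0, 0, 0], [0, 0, 0], 10]

```text
time: 11.7
eef_pos: [0.4646, -0.1903, 0.0985]
orientation: [-180.0, 0.0, 150.1]
force: [0.8, -0.3, -2.1]
width: 0.0214
finger_force: 61.2
```

Request:
arm_command:
  steps:
    - [[-0.3, -0.5, 0], [0, 0, -0.06], 10]
    - [[-0.3, -0.5, 0], [0, 0, -0.06], 10]
    - [[-0.4, -0.5, 0], [0, 0, -0.06], 10]
    - [[-0.4, -0.4, 0], [0, 0, -0.06], 10]
    - [[-0.4, -0.4, 0], [0, 0, -0.06], 10]

```text
time: 12.2
eef_pos: [0.463, -0.1928, 0.099]
orientation: [180.0, 0.1, 132.8]
force: [0.1, 0.8, -2.4]
width: 0.0212
finger_force: 61.3
```

```bash
python3 -c "
from cell import bot
s=bot.get_state(); print(s['eef_pos'],s['orientation'],s['force'],s['ft_torque'])"
```

```text
[ 0.46303153 -0.19279096  0.09898088] [1.79984849e+02 6.44488020e-02 1.32785500e+02] [ 0.14462261  0.79687201 -2.42185453] [-0.01813302 -0.02270634  0.01999663]
```

Request:
arm_command:
  steps:
    - [[-0.2, -0.2, 0], [0, 0, -0.03], 10]
    - [[-0.2, -0.2, 0], [0, 0, -0.03], 10]
    - [[-0.2, -0.2, 0], [0, 0, -0.03], 10]
    - [[-0.2, -0.2, 0], [0, 0, -0.03], 10]
    - [[0, 0, 0], [0, 0, 0], 10]

```text
time: 12.7
eef_pos: [0.4622, -0.1931, 0.0985]
orientation: [179.9, -0.0, 126.0]
force: [1.1, 3.5, -0.9]
width: 0.0214
finger_force: 61.4
```

```bash
python3 -c "
from cell import bot
s=bot.get_state(); print(s['eef_pos'],s['orientation'],s['force'],s['ft_torque'])"
```

```text
[ 0.4622416  -0.19306758  0.09853193] [ 1.79919006e+02 -1.37327934e-02  1.25974830e+02] [ 1.12600155  3.49288348 -0.85790808] [ 0.55858508 -0.3538289   0.06715364]
```

Request:
arm_command:
  steps:
    - [[-0.2, -0.2, 0], [0, 0, -0.03], 10]
    - [[-0.2, -0.2, 0], [0, 0, -0.03], 10]
    - [[-0.2, -0.1, 0], [0, 0, -0.03], 10]
    - [[-0.2, -0.1, 0], [0, 0, -0.03], 10]
    - [[0, 0, 0], [0, 0, 0], 10]

```text
time: 13.2
eef_pos: [0.4618, -0.1936, 0.0985]
orientation: [179.9, 0.0, 119.3]
force: [4.5, 4.9, -1.2]
width: 0.0217
finger_force: 63.1
```

```bash
python3 -c "
from cell import bot
s=bot.get_state(); print(s['eef_pos'],s['orientation'],s['force'],s['ft_torque'])"
```

```text
[ 0.46175145 -0.19361106  0.09850938] [1.79926422e+02 3.69812181e-02 1.19310084e+02] [ 4.5493322   4.94194536 -1.16333719] [ 1.03658591 -0.7954911   0.9033797 ]
```

The torque rose to 0.9 N m at a yaw of 119°, far above the 0.06 N m the screw needs, so it is hard against its clockwise stop. Now I'm backing off and lifting.

Request:
arm_command:
  steps:
    - [[0.5, 0.3, 0], [0, 0, 0.06], 10]
    - [[0.5, 0.3, 0], [0, 0, 0.06], 10]
    - [[0.5, 0.4, 0], [0, 0, 0.06], 10]
    - [[0.4, 0.4, 0], [0, 0, 0.06], 10]
    - [[0, 0, 0], [0, 0, 0], 10]

```text
time: 13.7
eef_pos: [0.4626, -0.1932, 0.0981]
orientation: [-179.9, 0.0, 132.9]
force: [-0.4, 0.5, -2.1]
width: 0.0211
finger_force: 61.3
```

Request:
arm_command:
  steps:
    - [[0, 0, 10], [0, 0, 0], 10]
    - [[0, 0, 20], [0, 0, 0], 10]
    - [[0, 0, 40], [0, 0, 0], 10]
    - [[0, 40, 10], [0, 0, -0.14], 10]
    - [[0, 45, 0], [0, 0, -0.14], 10]

```text
time: 14.2
eef_pos: [0.4649, -0.11, 0.1825]
orientation: [179.8, 0.4, 116.4]
force: [1.5, 1.1, -2.6]
width: 0.0213
finger_force: 61.3
```

Request:
arm_command:
  steps:
    - [[0, 45, 0], [0, 0, -0.14], 10]
    - [[0, 45, 0], [0, 0, -0.14], 10]
    - [[0, 0, 0], [0, 0, -0.14], 10]
    - [[0, 0, 0], [0, 0, 0], 10]
    - [[0, 0, 0], [0, 0, 0], 10]

```text
time: 14.7
eef_pos: [0.4634, -0.0238, 0.1789]
orientation: [180.0, 0.1, 93.9]
force: [-0.1, 0.2, -1.9]
width: 0.0215
finger_force: 61.3
```

Run:
```python
from h import *
s=bot.get_state(); print(s['time'],s['eef_pos'],s['orientation'],s['force'],s['ft_torque'])
i=bot.camera_info("wrist"); im=bot.camera("wrist"); T=bot.camera("top"); S=bot.camera("side"); it=bot.camera_info("top")
for n,m in zip("SWT",(S,im,T)): cv2.imwrite(f"pics/m_{n}.png",m[:,:,::-1])
tcp=s['eef_pos'][:2]; y=np.radians(s['orientation'][2]); ky=np.array([np.cos(y),np.sin(y)]); kx=np.array([ky[1],-ky[0]])
P=plane(i,blobs(mask(im,(5,150,185),(20,255,255)),500)[0],s['eef_pos'][2]+.0366)-tcp
print("along",(P@ky).min(),(P@ky).max(),"across",(P@kx).min(),(P@kx).max())
m=mask(T,(12,90,80),(28,255,255)); r=np.zeros_like(m); cv2.circle(r,(331,265),12,255,-1); m&=r
v,u=np.nonzero(m); p=plane(it,np.c_[u,v].astype(float),.056); q=p-p.mean(0); w,V=np.linalg.eigh(q.T@q); a=V[:,1]
print("bar",p.mean(0),np.degrees(np.arctan2(a[1],a[0]))%180,np.sqrt(w/len(q)))
o=np.zeros((420,800,3),np.uint8)
o[:420,:400]=cv2.resize(S[180:390,240:440],(400,420)); o[:280,400:]=cv2.resize(T[180:292,280:440],(400,280))
cv2.imwrite("pics/z7.png",o[:,:,::-1])
```

```text
14.7 [ 0.46336121 -0.0237919   0.17888232] [1.79966434e+02 5.51980232e-02 9.39436066e+01] [-0.0873233   0.17016588 -1.93259402] [-0.00126798 -0.00300918 -0.00538149]
along -0.014773139006765383 0.027013124762593464 across -0.009173919127385967 0.010731448107026304
bar [ 0.45427436 -0.1865478 ] 152.23456159786141 [0.00448642 0.00790283]
```

View pics/z7.png

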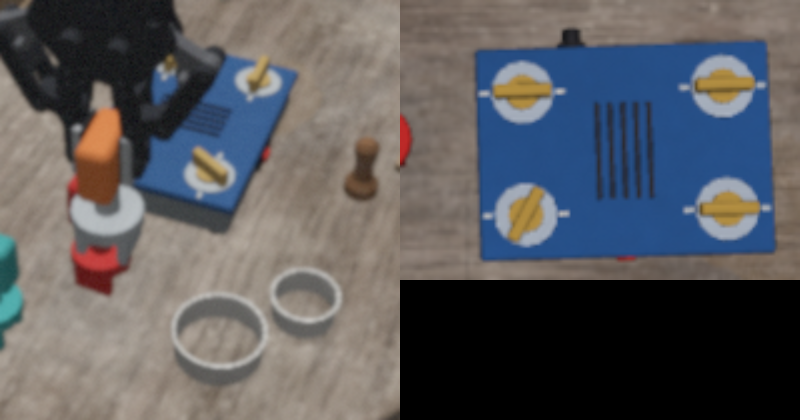

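The bar stays at 152° after the second push (151.8° before it). The screw has therefore turned 55° clockwise and sits on its hard stop, although the bar ends across the marks instead of along them. The side view shows the key upright in the gripper. Now I'm setting the key down at its old spot.

Request:
arm_command:
  steps:
    - [[0, 12, 0], [0, 0, 0], 10]
    - [[0, 0, -40], [0, 0, 0], 10]
    - [[0, 0, -40], [0, 0, 0], 10]
    - [[0, 0, -30], [0, 0, 0], 10]
    - [[0, 0, -5], [0, 0, 0], 10]

```text
time: 15.35
eef_pos: [0.4597, -0.0103, 0.0593]
orientation: [-179.5, -0.2, 93.8]
force: [-0.9, -0.1, -2.0]
width: 0.0212
finger_force: 61.1
```

Request:
arm_command:
  steps:
    - [[0, 0, -2], [0, 0, 0], 10]
    - [[0, 0, -1], [0, 0, 0], 10]
    - [[0, 0, 0], [0, 0, 0], 10]
    - [[0, 0, 0], [0, 0, 0], 10]
    - [[0, 0, 0], [0, 0, 0], 10]

```text
time: 15.85
eef_pos: [0.464, -0.0115, 0.0614]
orientation: [179.9, 0.0, 93.8]
force: [-0.1, -0.1, -1.5]
width: 0.0211
finger_force: 61.1
```

Request:
arm_command:
  steps:
    - [[0, 0, -1], [0, 0, 0], 10]
    - [[0, 0, -1], [0, 0, 0], 10]
    - [[0, 0, -1], [0, 0, 0], 10]
    - [[0, 0, 0], [0, 0, 0], 10]
    - [[0, 0, 0], [0, 0, 0], 10]

```text
time: 16.35
eef_pos: [0.4633, -0.0114, 0.0577]
orientation: [-180.0, 0.0, 93.8]
force: [-1.6, -0.1, 3.7]
width: 0.021
finger_force: 62.0
```

Request:
arm_command:
  steps:
    - [[0, 0, 0], [0, 0, 0], 30]
    - [[0, 0, 0], [0, 0, 0], 50]
    - [[0, 0, 0], [0, 0, 0], 85]
    - [[0, 0, 0], [0, 0, 0], 85]
    - [[0, 0, 0], [0, 0, 0], 85]

```text
time: 16.85
eef_pos: [0.4632, -0.0113, 0.0573]
orientation: [180.0, -0.0, 93.8]
force: [-0.5, 0.0, 0.0]
width: 0.0844
finger_force: 0.0
```

Request:
arm_command:
  steps:
    - [[0, 0, 30], [0, 0, 0], 85]
    - [[0, 0, 40], [0, 0, 0], 85]
    - [[0, 0, 40], [0, 0, 0], 85]
    - [[0, 45, 0], [0, 0, 0], 85]
    - [[0, 45, 0], [0, 0, 0], 85]

```text
time: 17.35
eef_pos: [0.4647, 0.0787, 0.1697]
orientation: [179.7, 0.0, 93.6]
force: [-0.0, -0.7, -0.8]
width: 0.0853
finger_force: 0.0
```

Request:
arm_command:
  steps:
    - [[0, 45, 0], [0, 0, 0], 85]
    - [[0, 40, 0], [0, 0, 0], 85]
    - [[0, 0, 0], [0, 0, 0], 85]
    - [[0, 0, 0], [0, 0, 0], 85]
    - [[0, 0, 0], [0, 0, 0], 85]

```text
time: 17.85
eef_pos: [0.4632, 0.163, 0.1671]
orientation: [-180.0, 0.0, 93.8]
force: [0.3, 0.2, 0.1]
width: 0.0849
finger_force: 0.0
```

Run:
```python
from h import *
s=bot.get_state(); print(s['time'],s['eef_pos'],s['force'])
T=bot.camera("top"); S=bot.camera("side"); it=bot.camera_info("top")
for c in blobs(mask(T,(5,180,100),(17,255,255)),100): print(cv2.minAreaRect(c),rect(plane(it,c,.094)))
m=mask(T,(12,90,80),(28,255,255)); r=np.zeros_like(m); cv2.circle(r,(331,265),12,255,-1); m&=r
v,u=np.nonzero(m); p=plane(it,np.c_[u,v].astype(float),.056); q=p-p.mean(0); w,V=np.linalg.eigh(q.T@q); a=V[:,1]
print("bar",np.degrees(np.arctan2(a[1],a[0]))%180)
o=np.zeros((420,800,3),np.uint8)
o[:420,:400]=cv2.resize(S[180:390,240:440],(400,420)); o[:420,400:]=cv2.resize(T[180:292,180:287],(400,420))
cv2.imwrite("pics/z8.png",o[:,:,::-1])
```

```text
17.85 [0.46318402 0.16301432 0.16714409] [0.31433739 0.24815252 0.06897501]
((209.0532989501953, 260.2461853027344), (14.178163528442383, 30.70747947692871), 85.91438293457031) (array([ 0.46092874, -0.01107912], dtype=float32), [np.float32(0.020619854), np.float32(0.04430772)], np.float32(93.87719))
bar 152.23456159786141
```

View pics/z8.png

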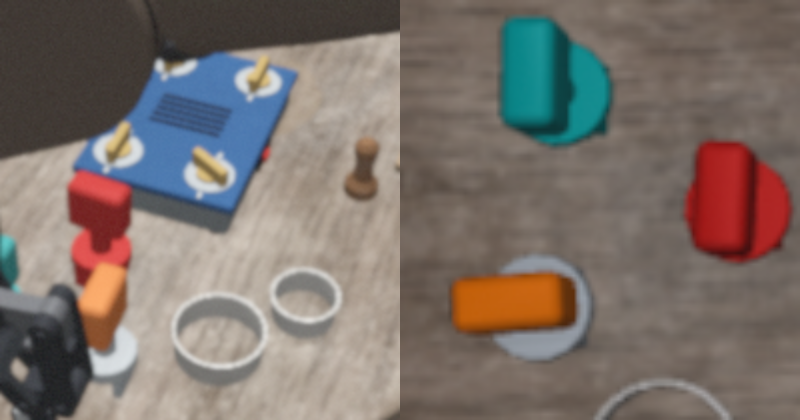

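The key stands upright at its old spot (handle at (512,300) in the right crop, no visible lean). The bar is unchanged at the stop and the robot is clear, so I'm handing in.

```bash
python3 -c "
from cell import bot
print(bot.close_job())"
```

```text
the job is handed in; nothing more can be done
None
```

I turned the screw about 55° clockwise to a hard stop, confirmed by a second push, stood the key upright on the table, let go and handed in, but the bar is not in line with the other three: the cameras show it still about 60° aslant, now on the other side of the white marks, and no verdict came back.

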